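Hang the print plate and hold the viewing filter at its balance point

TASK

Take the specimen plate that has the square eye out of the rack and hang it by its eye on the peg of the viewing stand, let go of it, then swing the stand's hinged amber filter flap up to its balance point, standing upright in front of the hung plate, without letting it go over backwards. The flap has no catch and would fall either way, so finish while still holding it there, steady, with the gripper's fingers. Leave the plate without an eye and the other things on the bench where they are.

Things in the scene. Friction and masses are not known exactly. Their poses are not given: they have to be found in the camera images.
- stand: Fixed viewing stand: dark steel base 370 x 150 x 12 mm. Origin on the bench surface directly below the flap's hinge line. x runs from the flap (lying towards -x) to the rear post with the peg (x = 192 mm); y is parallel to the hinge line; z up. Two hinge cheeks, 10 mm thick, at y = +-67 mm rise to 72 mm above the bench. Position and yaw vary.
- hinge (a point): Middle of the flap's hinge line, 60 mm above the bench; axes as the stand's. The flap is a frame 112 mm wide, 260 g give or take 30 percent, centre of gravity in its plane about 75 mm from the hinge: lifting it takes under 2 N at its bar. Amber pane from 10 to 90 mm from the hinge, then an open gap, then the grip bar. Side arms 8 mm wide, 10 mm thick, at y = +-52 mm.
- flap (a joint): Angle of the amber filter flap about the hinge line (rad). 0: lying level towards the stand's -x on two rubber rests, as it starts; grows as its free end rises; 1.571: upright, its balance point; 2.2: end stop, leaning back towards the peg. It turns freely and falls away from 1.571 on either side unless held.
- flap_bar (a point): Middle of the flap's round grip bar: 12 mm diameter, 96 mm clear length, parallel to the hinge line and 140 mm from it. 44 mm are clear between bar and pane frame, so a finger fits on each side of the bar from above at any flap angle; the gripped bar can turn between the fingers. 60 mm above the bench at the start, 200 mm when upright.
- peg_tip (a point): Centre of the round tip of the stand's peg, 157 mm above the bench. The peg is a plain steel rod of 8 mm diameter, from the rear post (stand x = 188 mm, 145 mm up) to this tip (stand x = 108 mm): towards the flap and slightly upwards. The post is 24 mm wide and ends 150 mm above the bench; nothing stands above the peg.
- peg_mid (a point): Middle of the peg's axis, 151 mm above the bench; axes as the stand's (x towards the post).
- carrier_eye (a point): Centre of the square through-eye, 22 x 22 mm, of the specimen plate with the eye, 72 mm above the plate's lower edge. Axes: x normal to the plate, y along its width, z up the plate. Hung on the peg, the eye's upper edge rests on the peg, so the eye's centre is then 7 mm below the peg's axis.
- carrier_centre (a point): Centre of that plate, half-way up (68 mm above its lower edge); same axes. Aluminium, 6 mm thick, 136 mm tall, about 100 g: lower body 70 mm wide, 61 mm tall, dark inlay on each face; then the eye part, 40 mm wide, 33 mm tall; on top a tab 30 mm wide, 42 mm tall. It starts upright in one of the rack's two slots (either), its lower edge 8 mm above the bench.
- carrier_tab (a point): Middle of that plate's tab, 118 mm above its lower edge, the place to grip it across its 6 mm thickness from above; same axes.
- carrier: The plate with the eye; origin at the middle of its lower edge; same axes.
- rack: Fixed black rack, 60 x 180 mm, 28 mm high, two slots end to end along its y axis (centres at y = +-41 mm), each 8 mm wide, 74 mm long, with the floor 8 mm above the bench and 20 mm deep. Origin on the bench at its centre. The position and yaw vary.
- blank_centre (a point): Centre, half-way up, of the other plate in the rack: same outline, but solid where the other has its eye. Leave it.
- jar: Small closed glass jar, 44 mm diameter, 50 mm tall, beside the stand; origin under its centre. Leave it.
- loupe: Black standing loupe, 40 mm diameter, 44 mm tall, beside the stand; origin under its centre. Leave it.
- bottle: White bottle, 56 mm diameter, 130 mm tall; origin under its centre. Leave it.
- torch: Dark metal torch standing on its head, 38 mm diameter, 104 mm tall; origin under its centre. Leave it.
- scale: Black flat L-shaped photo scale, legs 110 x 25 mm and 25 x 85 mm, 5 mm thick; origin under the middle of the long leg. Leave it.
- carton: Cardboard carton 90 x 130 x 50 mm; origin under its centre. Leave it.
- cup: Grey open cup, 72 mm diameter, 80 mm tall; origin under its centre. Leave it.
Things that resemble listed ones, but are neither listed nor needed, are in the scene too. Leave any red look-alike of the carrier alone.

How it is judged:
On the way, in this order (a step that is already met when the one before it is completed fails the run):
1. the plate with the eye hangs by its eye on the peg, released (x of carrier_eye in the frame of peg_mid between -0.036 and 0.036 m and y of carrier_eye in the frame of peg_mid between -0.012 and 0.012 m and z of carrier_eye in the frame of peg_mid between -0.017 and 0.003 m and angle between carrier_eye's own z axis and vertical below 0.4 rad and contact force between carrier and stand above 0.2 N and contact force between the fingers and carrier below 0.1 N and value of joint flap below 0.6 rad), for 0.3 s.
2. the flap stands at its balance point, held by the fingers (value of joint flap between 1.471 and 1.671 rad and velocity of joint flap between -0.1 and 0.1 rad/s and contact force between the fingers and flap above 0.4 N), for 0.3 s.
At the end, for the whole second after the job is handed in: Finishes holding: flap within 0.10 rad of upright, under 0.1 rad/s, fingers on it with over 0.4 N. Plate with the eye hung on the peg through its eye (eye within 36 mm of mid-peg along it, 12 mm across, -17 to +3 mm in height, tilt under 0.4), carried by the stand, off fingers and flap, still (all of step 2 and x of carrier_eye in the frame of peg_mid between -0.036 and 0.036 m and y of carrier_eye in the frame of peg_mid between -0.012 and 0.012 m and z of carrier_eye in the frame of peg_mid between -0.017 and 0.003 m and angle between carrier_eye's own z axis and vertical below 0.4 rad and contact force between carrier and stand above 0.2 N and contact force between the fingers and carrier below 0.1 N and linear speed of carrier below 0.08 m/s and contact force between carrier and flap below 0.1 N); the arm keeps its last pose, push and grip.
It fails at once if the flap goes over backwards (past 2.0 rad) (value of joint flap above 2 rad).
It fails at once if the plate without an eye or another thing on the bench is moved by more than 25 mm (distance of any of blank_centre, jar, loupe, bottle, torch, scale, carton, cup from where it was at the start of the episode above 0.025 m).
It also fails if it takes over 58 s, if anything falls off the work surface, if the arm or the gripper's body presses on something with over 40 N, if the wrist force passes 120 N, or if a joint passes its speed limit or range.

ROBOT

A 6-joint arm with a two-finger parallel gripper is mounted at the origin on the work surface. World frame = base frame: x ahead of the robot, y to its left, z up, the work surface at z = 0. Lengths are in m, angles in rad, forces in N, time in s.
With the tool pointing down it reaches from about 0.35 to 0.775 m from the base axis. Payload 5.5 kg.
Tool frame: the origin (TCP) lies midway between the tips of the shut fingers; the grasp point (between the pads) lies 19 mm behind it; z points along the fingers, x is the direction in which the jaws open and shut, and the axes are right-handed (so a half turn about z gives the same grasp; the last joint's range is limited). The gripper opens to 85 mm and grips with 20 to 120 N. Pads are 22 mm wide; open, the fingers measure 114 mm over their backs; the gripper's body (76 mm by 85 mm) begins 54 mm behind the grasp point. The pads swing forward as they close: fully open they stand 13 mm farther back than shut.
Start: joints at [1.044, 0.313, 0.046, 1.304, 0, 1.431], TCP at [0.217, 0.533, 0.231] pointing down, gripper open.
Joint ranges: [-2.76, 2.76], [-0.86, 1.69], [-1.03, 1.26], [-2.2, 2.34], [-1.47, 1.5], [-3.14, 3.14]. Speed limits (rad/s): [2.57, 2.57, 3.14, 3.14, 3.14, 3.14].

INTERFACE

Orientations are given as a unit quaternion [w, x, y, z].
In Python, from workcell import env gives the robot as it stands.
- The arm moves only by the tool servo_tool, never from a script. Its argument "targets" is a list of rows, each an object with "xyz": the shift along the tool's x, y, z in m, a list of three; "twist": the turn, a rotation vector about the tool's x, y, z in rad, a list of three; "jaw": the opening, from 0 (shut) to 1 (fully open). A call has 1 to 12 rows; each row is the pose to reach, as a shift and turn from the pose commanded when the call began, along the tool's axes at that moment; what a row does not reach only later rows make up. A row lasts 1/12 s, in which the tool goes at most 41.7 mm and 7.16 degrees, less where a joint would pass 70% of its speed; a pose out of reach is approached as far as the arm can. A call with a gripper value outside its range is refused whole. The fingers move at their own pace and stop on an object; "squeeze" is the grip in N (left out, the last holds). Time passes only in rows, so rows that repeat a pose let the fingers close. It gives the time, the measured TCP pose, the force and the opening at its end, in the units of the state.
- env.get_state(): the state, without advancing time (a new reading comes with each control period).
- env.read_camera(name): name is "scene" or "top" or "wrist"; returns a dict with "color" (384x512x3 uint8, red, green, blue), "depth" (384x512 float32, m along the optical axis (not along the pixel's ray), 0 where there is no reading), "fx", "fy", "cx", "cy" (pixels), "k1" (the pictures are not rectified: a ray, as slopes to the right and down, at radius r is drawn at 1 + k1 r^2 times it, then the intrinsics apply), "eye" and "attitude" of the camera in the world. Camera axes: x right, y down, z forward; pixel columns grow to the right and rows downward; lengths in m; the calibration is good to about 2 mm. A picture is of the moment at which its call begins.
- env.hand_in(): hands the job in, once; it reports no verdict.
The state is a dict: "clock": time; "joint_pos": joint angles; "qvel": joint speeds; "tau": joint torques, N m; "tcp_pos": TCP position; "orientation": TCP orientation; "wrist_force": force on the tool from outside, world axes, zero at the start; "ft_torque": the same for the moment, N m; "finger_gap": finger opening in m.
Only numpy, scipy, OpenCV 4.12 (cv2) and the standard library are available. Lean on these libraries where they do the work, as an engineer would, in place of code of your own. Each camera call takes 0.05 s, during which the arm holds its last target. There are 200 camera calls.

## Working session

There is one attempt and no reset: what is moved stays moved. The work goes in short steps, Python scripts to look and compute and a tool call to move; the robot and the scene stay as the last step left them, time stands still between calls to the robot, and variables do not carry over. Pictures are saved under pics/ and viewed, about 8 in all and at most 12, crops included, and the job is handed in when it is done.

Besides the shell and the picture viewer there is one more tool, called after "Request:" as a command line: name --argument value ..., lists and objects as JSON in quotes. servo_tool: Moves the arm, as the interface text tells. Its arguments: {"type":"object","properties":{"targets":{"type":"array","items":{"type":"object","properties":{"xyz":{"type":"array","items":{"type":"number"}},"twist":{"type":"array","items":{"type":"number"}},"jaw":{"type":"number"}}}},"squeeze":{"type":"number"}},"required":["targets"]}

```bash
mkdir -p pics; ls; cat > h.py <<'E'
import numpy as np, cv2
from scipy.spatial.transform import Rotation as R
from workcell import env
def rot(q): return R.from_quat([q[1],q[2],q[3],q[0]])
def cam(n,save=None):
    c=env.read_camera(n)
    if save: cv2.imwrite(f'pics/{save}.png',c['color'][...,::-1]); np.savez(f'{save}.npz',**c)
    return c
def load(n): return {k:v if v.ndim else float(v) for k,v in np.load(n+'.npz').items()}
def CR(c):
    a=np.array(c['attitude']); return a if a.shape==(3,3) else rot(a).as_matrix()
def ray(c,u,v):
    x,y=(np.asarray(u,float)-c['cx'])/c['fx'],(np.asarray(v,float)-c['cy'])/c['fy']
    a,b=x,y
    for _ in range(8):
        s=1+c['k1']*(a*a+b*b); a,b=x/s,y/s
    return np.stack([a,b,np.ones_like(a)],-1)
def pt(c,u,v,d=None):   # by depth
    if d is None: d=c['depth'][np.asarray(v,int),np.asarray(u,int)]
    return np.array(c['eye'])+(ray(c,u,v)*np.asarray(d)[...,None])@CR(c).T
def onz(c,u,v,z):
    r=ray(c,u,v)@CR(c).T; e=np.array(c['eye'])
    return e+r*((z-e[2])/r[...,2])[...,None]
def tri(c1,p1,c2,p2):
    A=[];b=[]
    for c,p in((c1,p1),(c2,p2)):
        r=CR(c)@ray(c,*p); r/=np.linalg.norm(r); M=np.eye(3)-np.outer(r,r); A.append(M); b.append(M@np.array(c['eye']))
    return np.linalg.lstsq(np.vstack(A),np.hstack(b),rcond=None)[0]
def proj(c,P):
    q=(np.asarray(P)-np.array(c['eye']))@CR(c); a=q[...,:2]/q[...,2:]; a=a*(1+c['k1']*(a**2).sum(-1,keepdims=True))
    return a*[c['fx'],c['fy']]+[c['cx'],c['cy']]
E
python3 - <<'E'
from h import *
for n in('scene','top'):
    c=cam(n,n); print(n,c['eye'],c['attitude'],c['fx'],c['cx'],c['cy'],c['k1'])
a=[cv2.imread(f'pics/{n}.png') for n in('scene','top')]
s=env.get_state(); print(s)
E
```

```text
pics
scene [1.13978296 0.60926692 1.03949284] [-0.13348372  0.3617902   0.8614422  -0.33046526] 389.3105457891567 251.69412510051578 193.03071860126119 -0.05613542512611693
top [0.43488486 0.01169348 1.60583963] [ 0.0272089  -0.69602775  0.71679981 -0.03167154] 411.20816734375893 252.967002118877 192.9964760349887 -0.10037402220153355
{'clock': 0.1, 'joint_pos': array([ 1.04441939e+00,  3.13932641e-01,  4.51057652e-02,  1.30358719e+00,
       -2.53181254e-05,  1.43118351e+00]), 'qvel': array([-7.94304058e-05, -1.88926049e-04,  1.62096821e-03, -1.54426976e-03,
       -9.79473342e-04,  2.52439072e-03]), 'tau': array([ 3.49146867e-03, -4.81725883e+01,  2.99243367e+01,  1.27058354e-02,
       -8.26673727e-05,  1.05233684e-05]), 'tcp_pos': array([0.21668384, 0.53213028, 0.23049924]), 'orientation': array([ 3.64965278e-04,  8.29817031e-01,  5.58034981e-01, -7.21962866e-04]), 'wrist_force': array([-0.29818912,  0.16273176,  0.22604458]), 'ft_torque': array([ 0.00299149,  0.04373644, -0.0152051 ]), 'finger_gap': 0.08542264274416275}
```

View pics/scene.png

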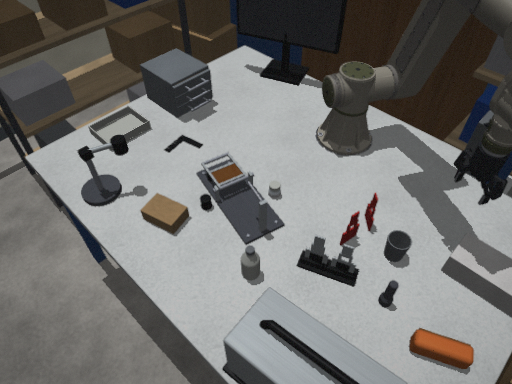

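View pics/top.png

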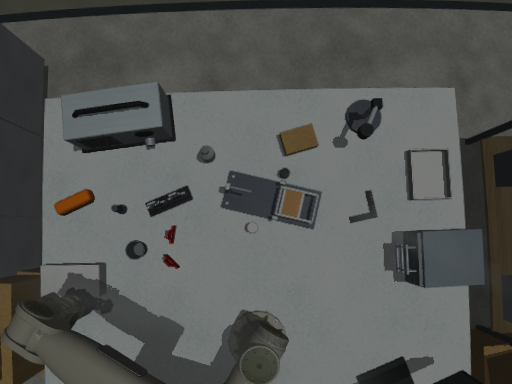

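The scene view shows the rack at about (328,266), with plates at (318,246) and (345,258). The red look-alikes are at (350,228) and (371,211), and the stand is at (238,195). In the top view the rack is at (169,201), the stand at (268,197), with its post at (226,189) and the flap at (297,204). Next I'll take coarse positions and a close crop of the plates.

```bash
python3 - <<'E'
from h import *
t=load('top'); s=load('scene')
uu,vv=np.meshgrid(np.arange(512),np.arange(384))
P=pt(t,uu,vv); Z=P[...,2]
g=t['color'].astype(int); dark=(g.max(-1)<95)
def blob(seed,name,z,mask):
    n,l=cv2.connectedComponents(mask.astype(np.uint8)); k=l[seed[1],seed[0]]
    ys,xs=np.where(l==k); q=onz(t,xs,ys,z)[:,:2].astype(np.float32)
    r=cv2.minAreaRect(q); print(name,k,len(xs),r)
m=dark.copy(); m[:, :140]=0
blob((155,207),'rack',.028,dark)
mm=cv2.morphologyEx(dark.astype(np.uint8),cv2.MORPH_CLOSE,np.ones((9,9)))
blob((250,190),'stand',.012,mm)
print('zpeg region',np.round(Z[180:200,218:250:3],3)[::3])
for n,p in dict(bottle=(206,154),jar=(251,228),loupe=(284,173),red1=(170,234),red2=(171,262),rack=(169,201),post=(226,189),bar=(316,208)).items(): print(n,np.round(P[p[1],p[0]],3))
ps=s['color'][225:300,285:375]; Image=cv2.resize(ps,None,fx=6,fy=6,interpolation=cv2.INTER_CUBIC)
cv2.imwrite('pics/crop.png',Image[...,::-1])
E
```

```text
rack 14 726 ((0.5463519096374512, 0.3251590430736542), (0.06332723051309586, 0.18080684542655945), 21.595542907714844)
stand 8 3492 ((0.5403093695640564, -0.06809061765670776), (0.24175794422626495, 0.3969601094722748), 1.6167246103286743)
zpeg region [[-0.005 -0.006 -0.006  0.014  0.013  0.012  0.013  0.013  0.009  0.01
   0.011]
 [-0.002  0.002  0.001  0.143  0.011  0.011  0.01   0.016  0.009  0.015
   0.007]
 [ 0.002  0.005  0.005  0.152  0.153  0.147  0.009  0.012  0.003  0.017
   0.014]
 [-0.002  0.001 -0.     0.138  0.049  0.011  0.01   0.156  0.156  0.157
   0.154]
 [-0.001  0.002  0.013  0.007  0.008  0.014  0.013  0.008  0.013  0.014
   0.013]
 [-0.003  0.003  0.007  0.002  0.022  0.009  0.017  0.007  0.012  0.017
   0.011]
 [ 0.005 -0.     0.007  0.006  0.011  0.012  0.011  0.014  0.012  0.015
   0.011]]
bottle [0.708 0.169 0.113]
jar [0.432 0.011 0.046]
loupe [ 0.638 -0.121  0.047]
red1 [0.419 0.31  0.091]
red2 [0.314 0.314 0.063]
rack [0.545 0.325 0.025]
post [0.576 0.097 0.127]
bar [ 0.502 -0.243  0.015]
```

View pics/crop.png

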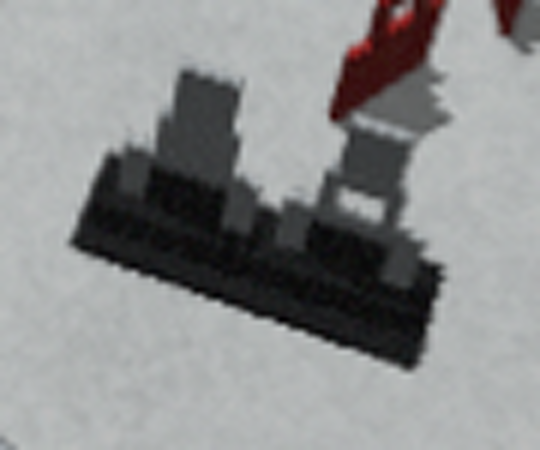

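The crop shows a solid plate on the left at scene (318,246). The plate on the right at (345,258) has an open square eye, and that is the one I want. The red look-alike behind it at (350,228) also has an eye, but it is red and outside the rack, so I reject it. The target sits in the +y slot.

```bash
cat >> h.py <<'E'
def go(xyz,xdir,st=None):
    """shift & twist (tool axes) to put TCP at xyz pointing down with tool x along +-xdir"""
    st=st or env.get_state(); R0=rot(st['orientation']); best=None
    for sg in(1,-1):
        x=sg*np.array([xdir[0],xdir[1],0.]); x/=np.linalg.norm(x); z=np.array([0,0,-1.])
        R1=R.from_matrix(np.column_stack([x,np.cross(z,x),z])); w=(R0.inv()*R1).as_rotvec()
        if best is None or np.linalg.norm(w)<np.linalg.norm(best): best=w
    d=R0.inv().apply(np.array(xyz)-st['tcp_pos'])
    print('xyz',np.round(d,4),'twist',np.round(best,4),'rows',round(max(np.linalg.norm(d)/.0417,np.linalg.norm(best)/.125),1))
E
python3 - <<'E'
from h import *
st=env.get_state(); c=cam('wrist','w0')
R0=rot(st['orientation']); print('cam in tool',R0.inv().apply(np.array(c['eye'])-st['tcp_pos']), (R0.inv().as_matrix()@CR(c)).round(3),c['fx'],c['k1'])
t=load('top'); s=load('scene')
print('tab top scene z.144',onz(s,np.array(347.5),np.array(246.5),.144), 'expected px top',proj(t,[.531,.363,.144]))
e=np.array([.93,.368]); go([.531-0.0,.363,.27],e)
# base outline: pixels
uu,vv=np.meshgrid(np.arange(512),np.arange(384)); P=pt(t,uu,vv); Z=P[...,2]
g=t['color'].astype(int); box=(uu>210)&(uu<330)&(vv>160)&(vv<235)
m=box&(g.max(-1)<100)&(np.abs(Z-.012)<.008)
m=cv2.morphologyEx(m.astype(np.uint8),cv2.MORPH_OPEN,np.ones((3,3)))
n,l,stt,_=cv2.connectedComponentsWithStats(m); k=1+np.argmax(stt[1:,4]); ys,xs=np.where(l==k)
print(len(xs),cv2.minAreaRect(onz(t,xs,ys,.012)[:,:2].astype(np.float32)))
am=box&(g[...,0]-g[...,2]>50)&(vv>185); ys,xs=np.where(am); print('amber',len(xs),cv2.minAreaRect(onz(t,xs,ys,.06)[:,:2].astype(np.float32)))
hi=box&(Z>.125); q=P[hi]; print(np.round(q[np.argsort(q[:,1])][::3],3))
E
```

```text
cam in tool [ 0.00026878 -0.07867823 -0.14257962] [[ 1.     0.    -0.001]
 [ 0.     0.953  0.302]
 [ 0.001 -0.302  0.953]] 297.9185170651917 -0.034647481126652876
tab top scene z.144 [0.53330721 0.36926    0.144     ] expected px top [151.94733693 203.12018056]
xyz [-0.0382  0.3549 -0.0394] twist [4.000e-04 1.400e-03 8.072e-01] rows 8.6
1771 ((0.5642691254615784, 0.011067859828472137), (0.20701324939727783, 0.15011511743068695), 75.53070831298828)
amber 340 ((0.5224553346633911, -0.14339226484298706), (0.05623984336853027, 0.08835618942975998), 74.99251556396484)
[[0.566 0.011 0.165]
 [0.435 0.012 1.606]
 [0.435 0.012 1.606]
 [0.435 0.012 1.606]
 [0.435 0.012 1.606]
 [0.435 0.012 1.606]
 [0.435 0.012 1.606]
 [0.435 0.012 1.606]
 [0.435 0.012 1.606]
 [0.435 0.012 1.606]
 [0.435 0.012 1.606]
 [0.435 0.012 1.606]
 [0.435 0.012 1.606]
 [0.435 0.012 1.606]
 [0.567 0.014 0.16 ]
 [0.567 0.018 0.156]
 [0.567 0.022 0.16 ]
 [0.567 0.025 0.156]
 [0.571 0.032 0.156]
 [0.571 0.036 0.16 ]
 [0.571 0.039 0.156]
 [0.575 0.046 0.156]
 [0.575 0.05  0.158]
 [0.579 0.053 0.154]
 [0.579 0.057 0.15 ]
 [0.58  0.064 0.15 ]
 [0.583 0.067 0.148]
 [0.58  0.071 0.146]
 [0.583 0.078 0.152]
 [0.58  0.082 0.151]
 [0.584 0.085 0.149]
 [0.583 0.089 0.154]
 [0.576 0.089 0.153]
 [0.588 0.092 0.15 ]
 [0.581 0.093 0.148]
 [0.587 0.096 0.154]
 [0.592 0.096 0.145]
 [0.576 0.097 0.127]
 [0.585 0.1   0.144]]
```

Request:
servo_tool --targets '[{"xyz": [-0.004, 0.035, -0.004], "twist": [0, 0, 0.08], "jaw": 1}, {"xyz": [-0.008, 0.07, -0.008], "twist": [0, 0, 0.16], "jaw": 1}, {"xyz": [-0.012, 0.105, -0.012], "twist": [0, 0, 0.24], "jaw": 1}, {"xyz": [-0.015, 0.14, -0.015], "twist": [0, 0, 0.32], "jaw": 1}, {"xyz": [-0.019, 0.175, -0.019], "twist": [0, 0, 0.4], "jaw": 1}, {"xyz": [-0.023, 0.21, -0.023], "twist": [0, 0, 0.48], "jaw": 1}, {"xyz": [-0.027, 0.245, -0.027], "twist": [0, 0, 0.56], "jaw": 0.8}, {"xyz": [-0.03, 0.28, -0.03], "twist": [0, 0, 0.64], "jaw": 0.6}, {"xyz": [-0.034, 0.315, -0.034], "twist": [0, 0, 0.72], "jaw": 0.6}, {"xyz": [-0.038, 0.355, -0.039], "twist": [0, 0, 0.807], "jaw": 0.6}, {"xyz": [-0.038, 0.355, -0.039], "twist": [0, 0, 0.807], "jaw": 0.6}, {"xyz": [-0.038, 0.355, -0.039], "twist": [0, 0, 0.807], "jaw": 0.6}]'

```text
clock: 1.15
tcp_pos: [0.5333, 0.3618, 0.2693]
orientation: [0.0, 0.983, 0.186, -0.0]
wrist_force: [-0.9, -0.6, 0.4]
finger_gap: 0.0517
```

```bash
python3 - <<'E'
from h import *
c=cam('wrist','w1'); st=env.get_state(); print(st['tcp_pos'],st['orientation'],st['finger_gap'],st['joint_pos'].round(2)); print(proj(c,[[.531,.363,.144],[.531,.363,.028]]))
im=cv2.imread('pics/w1.png'); cv2.imwrite('pics/w1b.png',cv2.resize(im,(768,576)))
E
```

```text
[0.53177615 0.36270047 0.26944948] [ 2.84959025e-05  9.82399627e-01  1.86789724e-01 -7.55336480e-04] 0.05118382049739189 [0.47 0.45 0.34 1.46 0.   1.67]
[[250.0836045  181.98819561]
 [250.38395666 157.59321685]]
```

View pics/w1b.png

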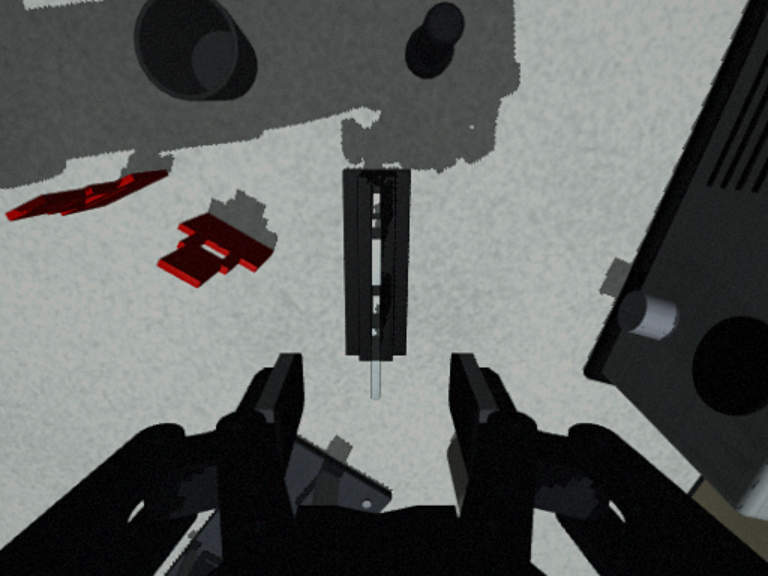

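The wrist view shows the rack upright in the picture with the yaw well aligned. The carrier's tab top edge runs along column 376 at about rows 240–285 (768-wide picture), and the blank's tab is at about (376,380). I'll measure the tab top and triangulate it with the scene view.

```bash
python3 - <<'E'
from h import *
c=load('w1'); uu,vv=np.meshgrid(np.arange(512),np.arange(384)); P=pt(c,uu,vv)
g=c['color'].astype(int)
b=(uu>240)&(uu<262)&(vv>110)&(vv<270)&(g.max(-1)>110)
for lo,hi in((.13,.16),(.09,.115),(.06,.085)):
    m=b&(P[...,2]>lo)&(P[...,2]<hi)&(vv<225); q=P[m]; 
    if len(q): print(lo,len(q),q.min(0),q.max(0),np.median(q,0),'px',uu[m].min(),uu[m].max(),vv[m].min(),vv[m].max())
s=load('scene'); print('tri tab top mid',tri(c,(250.7,175.),s,(347.5,246.5)))
for z in (.144,): print(onz(c,np.array([250.7,250.7]),np.array([160,190.]),z))
E
```

```text
0.13 179 [0.52164263 0.3557579  0.14206824] [0.53589985 0.38336845 0.14570753] [0.52860428 0.36992836 0.1439675 ] px 248 253 160 189
0.09 25 [0.51897958 0.3056995  0.10065451] [0.55242093 0.38802898 0.10292658] [0.52149703 0.3821893  0.10184018] px 248 250 146 223
0.06 65 [0.51467404 0.3114901  0.06656718] [0.55052162 0.40204468 0.07071797] [0.54479124 0.32554637 0.0689839 ] px 249 252 129 208
tri tab top mid [0.52960096 0.36796762 0.1384934 ]
[[0.52390891 0.38266445 0.144     ]
 [0.53440309 0.35589925 0.144     ]]
```

```bash
python3 - <<'E'
from h import *
go([.529,.3695,.107],[.93,.368])
E
```

```text
xyz [ 0.0002 -0.0073  0.1625] twist [-0.0002  0.0015 -0.001 ] rows 3.9
```

Request:
servo_tool --targets '[{"xyz": [0, -0.004, 0.03], "jaw": 0.6}, {"xyz": [0, -0.007, 0.06], "jaw": 0.6}, {"xyz": [0, -0.007, 0.09], "jaw": 0.6}, {"xyz": [0, -0.007, 0.12], "jaw": 0.5}, {"xyz": [0, -0.007, 0.145], "jaw": 0.5}, {"xyz": [0, -0.007, 0.1625], "jaw": 0.3}, {"xyz": [0, -0.007, 0.1625], "jaw": 0}, {"xyz": [0, -0.007, 0.1625], "jaw": 0}, {"xyz": [0, -0.007, 0.1625], "jaw": 0}, {"xyz": [0, -0.007, 0.1625], "jaw": 0}, {"xyz": [0, -0.007, 0.1625], "jaw": 0}, {"xyz": [0, -0.007, 0.1625], "jaw": 0}]' --squeeze 50

```text
schema error: expected keys xyz, twist, jaw
```

Request:
servo_tool --targets '[{"xyz": [0, -0.004, 0.03], "twist": [0, 0, 0], "jaw": 0.6}, {"xyz": [0, -0.007, 0.06], "twist": [0, 0, 0], "jaw": 0.6}, {"xyz": [0, -0.007, 0.09], "twist": [0, 0, 0], "jaw": 0.6}, {"xyz": [0, -0.007, 0.12], "twist": [0, 0, 0], "jaw": 0.5}, {"xyz": [0, -0.007, 0.145], "twist": [0, 0, 0], "jaw": 0.5}, {"xyz": [0, -0.007, 0.1625], "twist": [0, 0, 0], "jaw": 0.3}, {"xyz": [0, -0.007, 0.1625], "twist": [0, 0, 0], "jaw": 0}, {"xyz": [0, -0.007, 0.1625], "twist": [0, 0, 0], "jaw": 0}, {"xyz": [0, -0.007, 0.1625], "twist": [0, 0, 0], "jaw": 0}, {"xyz": [0, -0.007, 0.1625], "twist": [0, 0, 0], "jaw": 0}, {"xyz": [0, -0.007, 0.1625], "twist": [0, 0, 0], "jaw": 0}, {"xyz": [0, -0.007, 0.1625], "twist": [0, 0, 0], "jaw": 0}]' --squeeze 50

```text
clock: 2.2
tcp_pos: [0.5293, 0.3703, 0.1092]
orientation: [-0.0, 0.982, 0.187, 0.001]
wrist_force: [0.2, 0.2, -1.1]
finger_gap: 0.0055
```

Request:
servo_tool --targets '[{"xyz": [0, 0, -0.015], "twist": [0, 0, 0], "jaw": 0}, {"xyz": [0, 0, -0.035], "twist": [0, 0, 0], "jaw": 0}, {"xyz": [0, 0, -0.065], "twist": [0, 0, 0], "jaw": 0}, {"xyz": [0, 0, -0.1], "twist": [0, 0, 0], "jaw": 0}, {"xyz": [0, 0, -0.135], "twist": [0, 0, 0], "jaw": 0}, {"xyz": [0, 0, -0.165], "twist": [0, 0, 0], "jaw": 0}, {"xyz": [0, 0, -0.185], "twist": [0, 0, 0], "jaw": 0}, {"xyz": [0, 0, -0.192], "twist": [0, 0, 0], "jaw": 0}, {"xyz": [0, 0, -0.192], "twist": [0, 0, 0], "jaw": 0}]'

```text
clock: 2.95
tcp_pos: [0.5297, 0.3703, 0.3025]
orientation: [-0.001, 0.982, 0.187, 0.002]
wrist_force: [0.3, 0.2, -1.5]
finger_gap: 0.0051
```

```bash
python3 - <<'E'
from h import *
st=env.get_state(); print(st['tcp_pos'],st['finger_gap'],st['joint_pos'].round(2))
go([.552,-.023,.30],[.254,.967])
E
```

```text
[0.52969361 0.37034094 0.30245128] 0.0050724653534513576 [0.49 0.46 0.43 1.54 0.   1.68]
xyz [-0.124   0.3739  0.0016] twist [ 0.0017 -0.0047 -0.937 ] rows 9.4
```

Request:
servo_tool --targets '[{"xyz": [-0.006, 0.018, 0], "twist": [0, 0, -0.05], "jaw": 0}, {"xyz": [-0.018, 0.053, 0], "twist": [0, 0, -0.13], "jaw": 0}, {"xyz": [-0.03, 0.09, 0], "twist": [0, 0, -0.22], "jaw": 0}, {"xyz": [-0.042, 0.127, 0], "twist": [0, 0, -0.31], "jaw": 0}, {"xyz": [-0.054, 0.164, 0], "twist": [0, 0, -0.41], "jaw": 0}, {"xyz": [-0.067, 0.201, 0], "twist": [0, 0, -0.51], "jaw": 0}, {"xyz": [-0.079, 0.238, 0], "twist": [0, 0, -0.61], "jaw": 0}, {"xyz": [-0.091, 0.275, 0], "twist": [0, 0, -0.7], "jaw": 0}, {"xyz": [-0.103, 0.311, 0], "twist": [0, 0, -0.79], "jaw": 0}, {"xyz": [-0.114, 0.344, 0], "twist": [0, 0, -0.87], "jaw": 0}, {"xyz": [-0.121, 0.366, 0], "twist": [0, 0, -0.92], "jaw": 0}, {"xyz": [-0.124, 0.374, 0], "twist": [0, 0, -0.937], "jaw": 0}]'

```text
clock: 3.95
tcp_pos: [0.5504, -0.027, 0.2973]
orientation: [-0.001, 0.792, 0.61, -0.001]
wrist_force: [-0.4, -0.0, -1.2]
finger_gap: 0.0053
```

Request:
servo_tool --targets '[{"xyz": [0, 0, 0], "twist": [0, 0, 0], "jaw": 0}, {"xyz": [0, 0, 0], "twist": [0, 0, 0], "jaw": 0}, {"xyz": [0, 0, 0], "twist": [0, 0, 0], "jaw": 0}, {"xyz": [0, 0, 0], "twist": [0, 0, 0], "jaw": 0}]'

```text
clock: 4.28
tcp_pos: [0.5509, -0.0223, 0.2992]
orientation: [-0.0, 0.791, 0.611, -0.0]
wrist_force: [-0.2, 0.9, -0.3]
finger_gap: 0.0055
```

```bash
python3 - <<'E'
from h import *
c=cam('wrist','w2'); st=env.get_state(); print(st['tcp_pos'],st['orientation'],st['finger_gap'])
print(proj(c,[[.5615,.0134,.157],[.583,.095,.145]]))
im=cv2.imread('pics/w2.png'); cv2.imwrite('pics/w2b.png',cv2.resize(im,(768,576)))
E
```

```text
[ 0.55098048 -0.02226444  0.29943272] [-3.03532641e-04  7.91381528e-01  6.11322477e-01 -1.14801890e-04] 0.005280008787899967
[[287.82296352 181.01231343]
 [367.68712866 178.0993889 ]]
```

View pics/w2b.png

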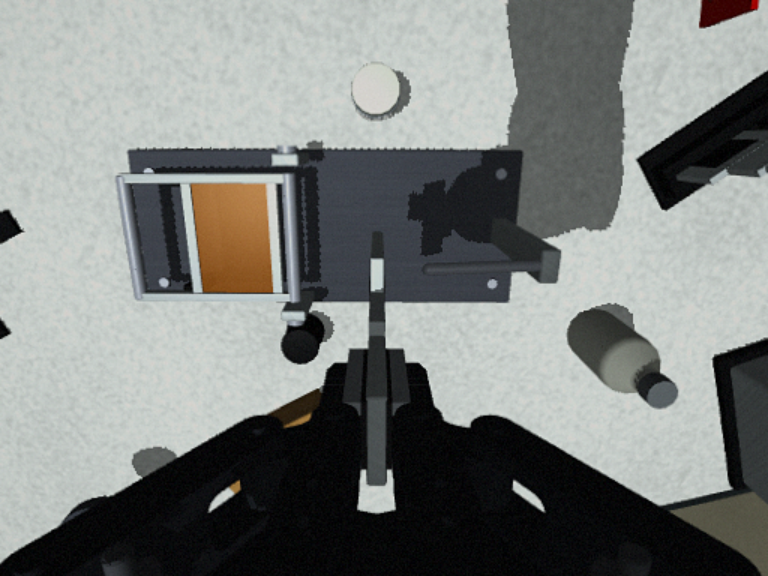

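The wrist view shows the peg tip at (426,269) and the post top at about (549,265) in the 768-wide picture. The grip bar runs from (120,176) to (137,297), and the hinge line is near column 293. The held plate is edge-on at column 377, parallel to the stand's cross axis. Now I'll measure the stand.

```bash
python3 - <<'E'
from h import *
c=load('w2'); t=load('top'); k=1/1.5
uu,vv=np.meshgrid(np.arange(512),np.arange(384)); P=pt(c,uu,vv); Z=P[...,2]
# peg points by depth
m=(uu>275)&(uu<355)&(vv>165)&(vv<190)&(Z>.135)&(Z<.175); q=P[m]; 
d=np.array([.254,.967]); x=q[:,:2]@d
for a in np.arange(x.min(),x.max(),.012):
    s=q[(x>=a)&(x<a+.012)]; print(np.round(s.mean(0),4),len(s))
f=cv2.fitLine(q[:,:2].astype(np.float32),cv2.DIST_HUBER,0,.01,.01).ravel(); print('peg line',f,np.degrees(np.arctan2(f[1],f[0])))
print('tip on z.157',onz(c,np.array(424*k),np.array(269*k),.157))
# bar
m=(uu>72)&(uu<100)&(vv>112)&(vv<202)&(Z>.045)&(Z<.085); q=P[m]; f=cv2.fitLine(q[:,:2].astype(np.float32),cv2.DIST_HUBER,0,.01,.01).ravel()
print('bar',len(q),np.median(q,0),q.min(0),q.max(0),f,np.degrees(np.arctan2(f[1],f[0])))
print('bar mid onz .06',onz(c,np.array(128.5*k),np.array(236.5*k),.06), 'ends',onz(c,np.array([120,137.])*k,np.array([176,297.])*k,.06))
# base rect
print('base corners',onz(c,np.array([128,522,510])*k,np.array([150,150,301])*k,.012))
for nm,z,l in(('top view tip pred',.157,[.5615,.0134]),): print(proj(t,[*l,z]))
E
```

```text
[0.5586 0.0139 0.1593] 91
[0.5616 0.0252 0.1579] 94
[0.565  0.0368 0.1561] 92
[0.5677 0.0487 0.1542] 93
[0.5712 0.0602 0.1524] 89
[0.574  0.0719 0.1506] 85
[0.5758 0.0792 0.1492] 25
peg line [0.25370535 0.9672816  0.5700067  0.05683924] 75.30311
tip on z.157 [0.55852115 0.00882546 0.157     ]
bar 968 [ 0.487496   -0.22406646  0.06503405] [ 0.44023294 -0.24628707  0.05581204] [ 0.55088656 -0.18997165  0.06768377] [ 0.96176946 -0.2738603   0.47775382 -0.22035943] -15.894109
bar mid onz .06 [ 0.49273442 -0.23079181  0.06      ] ends [[ 0.44293274 -0.2167327   0.06      ]
 [ 0.54653572 -0.24629576  0.06      ]]
base corners [[ 0.41894915 -0.22663667  0.012     ]
 [ 0.5125234   0.12776782  0.012     ]
 [ 0.6563026   0.09205127  0.012     ]]
[249.34279456 191.46631964]
```

Request:
servo_tool --targets '[{"xyz": [0, -0.001, 0.015], "twist": [0, 0, 0], "jaw": 0}, {"xyz": [0, -0.002, 0.035], "twist": [0, 0, 0], "jaw": 0}, {"xyz": [0, -0.002, 0.055], "twist": [0, 0, 0], "jaw": 0}, {"xyz": [0, -0.002, 0.075], "twist": [0, 0, 0], "jaw": 0}, {"xyz": [0, -0.002, 0.092], "twist": [0, 0, 0], "jaw": 0}, {"xyz": [0, -0.002, 0.105], "twist": [0, 0, 0], "jaw": 0}, {"xyz": [0, -0.002, 0.112], "twist": [0, 0, 0], "jaw": 0}, {"xyz": [0, -0.002, 0.114], "twist": [0, 0, 0], "jaw": 0}, {"xyz": [0, -0.002, 0.114], "twist": [0, 0, 0], "jaw": 0}, {"xyz": [0, -0.002, 0.114], "twist": [0, 0, 0], "jaw": 0}]'

```text
clock: 5.17
tcp_pos: [0.5498, -0.0227, 0.1866]
orientation: [0.0, 0.792, 0.611, 0.0]
wrist_force: [-0.4, 0.1, -1.0]
finger_gap: 0.0055
```

```bash
python3 - <<'E'
from h import *
c=cam('wrist','w3'); s=cam('scene','s3'); st=env.get_state(); print(st['tcp_pos'],st['orientation'],st['wrist_force'])
E1=np.array([*st['tcp_pos'][:2],st['tcp_pos'][2]-.029]); d=np.array([.2545,.967,0])
tip=np.array([.558,.0095,.157]); print('eye',E1, 'pred px scene eye,tip',proj(s,[E1,tip]))
print('lat',np.dot(E1-[.5677,.0481,0],[.967,-.2545,0]),'along',np.dot(E1-[.5677,.0481,0],d))
a=cv2.resize(cv2.imread('pics/w3.png'),(512,384)); u,v=proj(s,tip).astype(int)
b=cv2.resize(cv2.imread('pics/s3.png')[v-40:v+40,u-40:u+40],(384,384),interpolation=cv2.INTER_CUBIC)
cv2.imwrite('pics/m3.png',cv2.resize(np.hstack([a,b]),(800,343)))
E
```

```text
[ 0.54996956 -0.02290733  0.18692407] [7.28339109e-04 7.91755671e-01 6.10837073e-01 7.05001518e-04] [-0.65022664  0.46454567 -0.77599123]
eye [ 0.54996956 -0.02290733  0.15792407] pred px scene eye,tip [[243.05413687 174.99351733]
 [248.50681205 181.69123284]]
lat 0.0009260324112514948 along -0.0731764793535033
```

View pics/m3.png

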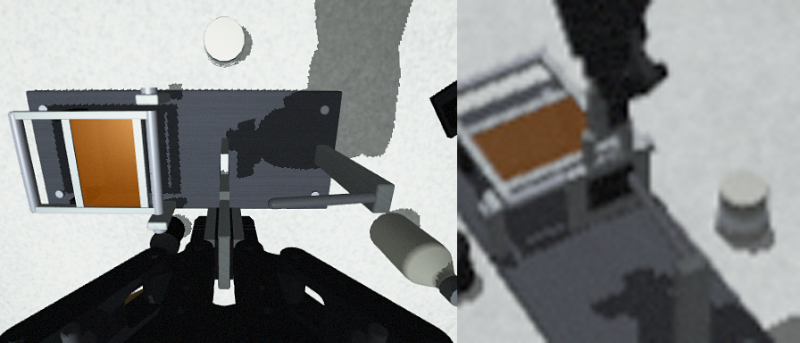

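The plate is edge-on at column 224 with the peg tip at (270,203), about 32 mm ahead and in line with it, so I can thread it on.

Request:
servo_tool --targets '[{"xyz": [0.006, -0.001, 0.001], "twist": [0, 0, 0], "jaw": 0}, {"xyz": [0.014, -0.001, 0.001], "twist": [0, 0, 0], "jaw": 0}, {"xyz": [0.022, -0.001, 0.001], "twist": [0, 0, 0], "jaw": 0}, {"xyz": [0.03, -0.001, 0.001], "twist": [0, 0, 0], "jaw": 0}, {"xyz": [0.038, -0.001, 0.002], "twist": [0, 0, 0], "jaw": 0}, {"xyz": [0.046, -0.001, 0.003], "twist": [0, 0, 0], "jaw": 0}, {"xyz": [0.054, -0.001, 0.004], "twist": [0, 0, 0], "jaw": 0}, {"xyz": [0.062, -0.001, 0.005], "twist": [0, 0, 0], "jaw": 0}, {"xyz": [0.07, -0.001, 0.007], "twist": [0, 0, 0], "jaw": 0}, {"xyz": [0.072, -0.001, 0.007], "twist": [0, 0, 0], "jaw": 0}, {"xyz": [0.072, -0.001, 0.007], "twist": [0, 0, 0], "jaw": 0}, {"xyz": [0.072, -0.001, 0.007], "twist": [0, 0, 0], "jaw": 0}]'

```text
clock: 6.27
tcp_pos: [0.5665, 0.0471, 0.1787]
orientation: [-0.0, 0.792, 0.611, -0.0]
wrist_force: [-0.6, -0.6, -0.5]
finger_gap: 0.0055
```

```bash
python3 - <<'E'
from h import *
c=cam('wrist','w4'); s=cam('scene','s4'); st=env.get_state(); print(st['tcp_pos'],st['wrist_force'],st['finger_gap'])
a=cv2.resize(cv2.imread('pics/w4.png'),(512,384)); u,v=244,190
b=cv2.resize(cv2.imread('pics/s4.png')[v-40:v+40,u-40:u+40],(384,384),interpolation=cv2.INTER_CUBIC)
cv2.imwrite('pics/m4.png',cv2.resize(np.hstack([a,b]),(800,343)))
E
```

```text
[0.5665468  0.04668857 0.17885124] [-0.31479229 -0.5948399  -0.43354771] 0.005089019461950392
```

View pics/m4.png

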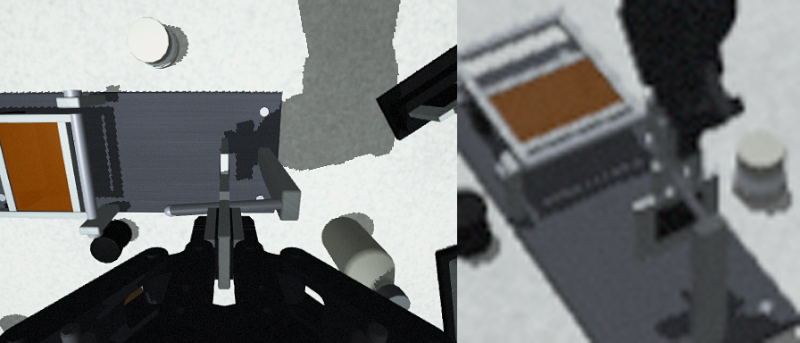

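The peg now passes through the plate: its tip shows left of the plate at (170,210), the rest continues to the post on the right, and there is no contact force. Next I lower it and release.

Request:
servo_tool --targets '[{"xyz": [0.001, 0, 0.002], "twist": [0, 0, 0], "jaw": 0}, {"xyz": [0.001, 0, 0.004], "twist": [0, 0, 0], "jaw": 0}, {"xyz": [0.001, 0, 0.006], "twist": [0, 0, 0], "jaw": 0}, {"xyz": [0.001, 0, 0.007], "twist": [0, 0, 0], "jaw": 0}, {"xyz": [0.001, 0, 0.007], "twist": [0, 0, 0], "jaw": 0}, {"xyz": [0.001, 0, 0.007], "twist": [0, 0, 0], "jaw": 0}]'

```text
clock: 6.87
tcp_pos: [0.5668, 0.0479, 0.1718]
orientation: [-0.0, 0.792, 0.611, -0.0]
wrist_force: [-0.1, 0.2, 0.1]
finger_gap: 0.0056
```

Request:
servo_tool --targets '[{"xyz": [0, 0, 0], "twist": [0, 0, 0], "jaw": 0.1}, {"xyz": [0, 0, 0], "twist": [0, 0, 0], "jaw": 0.15}, {"xyz": [0, 0, 0], "twist": [0, 0, 0], "jaw": 0.25}, {"xyz": [0, 0, 0], "twist": [0, 0, 0], "jaw": 0.4}, {"xyz": [0, 0, 0], "twist": [0, 0, 0], "jaw": 0.4}, {"xyz": [0, 0, 0], "twist": [0, 0, 0], "jaw": 0.4}, {"xyz": [0, 0, 0], "twist": [0, 0, 0], "jaw": 0.4}, {"xyz": [0, 0, 0], "twist": [0, 0, 0], "jaw": 0.4}, {"xyz": [0, 0, 0], "twist": [0, 0, 0], "jaw": 0.4}]'

```text
clock: 7.62
tcp_pos: [0.5668, 0.0479, 0.1718]
orientation: [-0.0, 0.792, 0.611, 0.0]
wrist_force: [0.7, -0.0, 0.4]
finger_gap: 0.0341
```

```bash
python3 - <<'E'
from h import *
c=cam('wrist','w5'); s=cam('scene','s5'); st=env.get_state(); print(st['tcp_pos'],st['wrist_force'],st['finger_gap'])
a=cv2.resize(cv2.imread('pics/w5.png'),(512,384)); u,v=244,190
b=cv2.resize(cv2.imread('pics/s5.png')[v-40:v+40,u-40:u+40],(384,384),interpolation=cv2.INTER_CUBIC)
cv2.imwrite('pics/m5.png',cv2.resize(np.hstack([a,b]),(800,343)))
E
```

```text
[0.56684171 0.04793333 0.17179483] [-0.41304866  1.29047149 -0.7226644 ] 0.033975927206762686
```

View pics/m5.png

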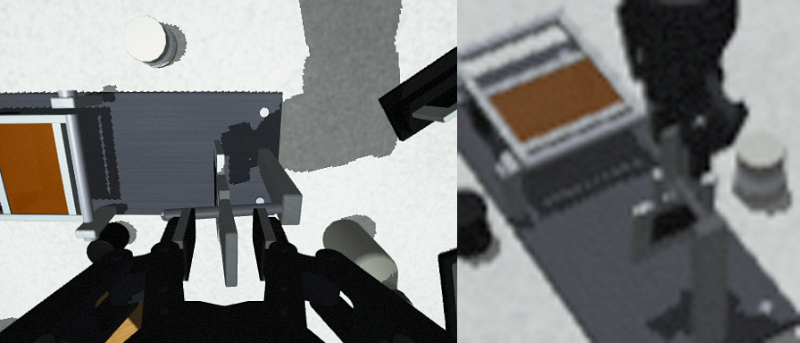

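The plate hangs free on the peg near its middle, column 229, clear of both fingers at columns 190 and 262. I'll retreat upwards.

Request:
servo_tool --targets '[{"xyz": [0, 0, -0.008], "twist": [0, 0, 0], "jaw": 0.5}, {"xyz": [0, 0, -0.02], "twist": [0, 0, 0], "jaw": 0.5}, {"xyz": [0, 0, -0.035], "twist": [0, 0, 0], "jaw": 0.5}, {"xyz": [0, 0, -0.055], "twist": [0, 0, 0], "jaw": 0.5}, {"xyz": [0, 0, -0.075], "twist": [0, 0, 0], "jaw": 0.5}, {"xyz": [0, 0, -0.095], "twist": [0, 0, 0], "jaw": 0.5}, {"xyz": [0, 0, -0.115], "twist": [0, 0, 0], "jaw": 0.5}, {"xyz": [0, 0, -0.12], "twist": [0, 0, 0], "jaw": 0.5}, {"xyz": [0, 0, -0.12], "twist": [0, 0, 0], "jaw": 0.5}, {"xyz": [0, 0, -0.12], "twist": [0, 0, 0], "jaw": 0.5}, {"xyz": [0, 0, -0.12], "twist": [0, 0, 0], "jaw": 0.5}]'

```text
clock: 8.63
tcp_pos: [0.5663, 0.0479, 0.2905]
orientation: [-0.001, 0.792, 0.611, -0.001]
wrist_force: [0.4, 0.7, -0.2]
finger_gap: 0.0427
```

```bash
python3 - <<'E'
from h import *
c=cam('wrist','w6'); st=env.get_state(); print(st['tcp_pos'],st['wrist_force'],st['finger_gap'])
uu,vv=np.meshgrid(np.arange(512),np.arange(384)); P=pt(c,uu,vv); Z=P[...,2]
D=P[...,:2]-[.5677,.0481]; al=D@[.2545,.967]; la=D@[.967,-.2545]
for z0 in(.08,.1,.12,.14,.16,.18,.2):
    m=(abs(al)<.035)&(abs(la)<.03)&(Z>z0)&(Z<z0+.02)&(uu<400); print(z0,m.sum(), al[m].mean().round(4) if m.any() else 0, la[m].min().round(3) if m.any() else 0, la[m].max().round(3) if m.any() else 0, Z[m].max() if m.any() else 0)
go([.4927,-.2308,.20],[.2545,.967])
go([.4927,-.2308,.041],[.2545,.967])
E
```

```text
[0.56613308 0.04796013 0.29027356] [0.39724664 0.14370724 0.10350504] 0.04268160099169323
0.08 25 -0.0091 -0.03 0.03 0.0946964932488788
0.1 41 -0.0076 -0.03 0.029 0.11542012150432457
0.12 153 -0.0041 -0.03 0.03 0.1395841835271186
0.14 537 -0.0004 -0.02 0.02 0.15996952674226916
0.16 113 -0.0035 -0.02 0.02 0.17982203805044167
0.18 96 -0.0002 -0.016 0.013 0.1983536608530353
0.2 298 0.0029 -0.016 0.014 0.21006601023005558
xyz [-0.2882  0.      0.0904] twist [-0.0025  0.0004  0.0005] rows 7.2
xyz [-0.2882  0.0004  0.2494] twist [-0.0025  0.0004  0.0005] rows 9.1
```

The hung plate measures centred on the peg (within 4 mm along, about 1 mm across), with its top at 0.21 m and a tilt of about 0.1 rad. Next, the grip bar.

Request:
servo_tool --targets '[{"xyz": [-0.015, 0, 0], "twist": [0, 0, 0], "jaw": 0.5}, {"xyz": [-0.045, 0, 0], "twist": [0, 0, 0], "jaw": 0.5}, {"xyz": [-0.08, 0, 0], "twist": [0, 0, 0], "jaw": 0.5}, {"xyz": [-0.118, 0, 0.015], "twist": [0, 0, 0], "jaw": 0.5}, {"xyz": [-0.155, 0, 0.03], "twist": [0, 0, 0], "jaw": 0.5}, {"xyz": [-0.19, 0, 0.05], "twist": [0, 0, 0], "jaw": 0.5}, {"xyz": [-0.225, 0, 0.07], "twist": [0, 0, 0], "jaw": 0.5}, {"xyz": [-0.255, 0, 0.09], "twist": [0, 0, 0], "jaw": 0.5}, {"xyz": [-0.278, 0, 0.11], "twist": [0, 0, 0], "jaw": 0.5}, {"xyz": [-0.288, 0, 0.12], "twist": [0, 0, 0], "jaw": 0.5}, {"xyz": [-0.288, 0, 0.12], "twist": [0, 0, 0], "jaw": 0.5}, {"xyz": [-0.288, 0, 0.12], "twist": [0, 0, 0], "jaw": 0.5}]'

```text
clock: 9.68
tcp_pos: [0.493, -0.23, 0.1709]
orientation: [-0.001, 0.792, 0.61, -0.0]
wrist_force: [-0.2, -1.0, 1.1]
finger_gap: 0.0427
```

```bash
python3 - <<'E'
from h import *
c=cam('wrist','w7'); st=env.get_state(); print(st['tcp_pos'],st['wrist_force'],st['finger_gap'],st['joint_pos'].round(2))
print(proj(c,[[.4927,-.2308,.06]]))
uu,vv=np.meshgrid(np.arange(512),np.arange(384)); P=pt(c,uu,vv); Z=P[...,2]
D=P[...,:2]-[.4927,-.2308]; al=D@[.2545,.967]; la=D@[.967,-.2545]
m=(abs(al)<.02)&(abs(la)<.045)&(Z>.05)&(Z<.08); print(m.sum())
q=np.c_[al,la,Z].reshape(-1,3)[m.ravel()] if 0 else np.c_[al[m],la[m],Z[m]]
for a in np.arange(-.045,.045,.015):
    s=q[(q[:,1]>=a)&(q[:,1]<a+.015)]
    if len(s): print(a.round(3),len(s),s[:,0].min().round(4),s[:,0].max().round(4),s[:,2].max().round(4))
cv2.imwrite('pics/w7b.png',cv2.imread('pics/w7.png'))
E
```

```text
[ 0.49382377 -0.22981424  0.1720034 ] [-0.40893885  0.13690561  0.34843443] 0.04281258630480635 [-0.58  0.28 -0.15  1.14  0.   -0.33]
[[249.2191067  189.15456732]]
1340
-0.045 248 -0.0027 0.0084 0.0672
-0.03 238 -0.0028 0.0086 0.0678
-0.015 235 -0.0028 0.0087 0.0669
0.0 223 -0.0029 0.0088 0.0672
0.015 205 -0.003 0.0089 0.0666
0.03 191 -0.0031 0.0081 0.0673
```

View pics/w7b.png

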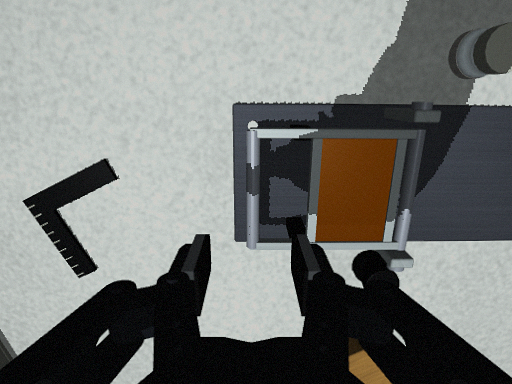

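The bar is at column 252, between the fingers at columns 200 and 300. It measures 3 mm further along stand x than I first estimated. I'll go down and grip it.

Request:
servo_tool --targets '[{"xyz": [0.002, 0, 0.015], "twist": [0, 0, 0], "jaw": 0.5}, {"xyz": [0.002, 0, 0.035], "twist": [0, 0, 0], "jaw": 0.5}, {"xyz": [0.002, 0, 0.06], "twist": [0, 0, 0], "jaw": 0.5}, {"xyz": [0.002, 0, 0.085], "twist": [0, 0, 0], "jaw": 0.5}, {"xyz": [0.002, 0, 0.108], "twist": [0, 0, 0], "jaw": 0.5}, {"xyz": [0.002, 0, 0.123], "twist": [0, 0, 0], "jaw": 0.5}, {"xyz": [0.002, 0, 0.13], "twist": [0, 0, 0], "jaw": 0.5}, {"xyz": [0.002, 0, 0.131], "twist": [0, 0, 0], "jaw": 0.3}, {"xyz": [0.002, 0, 0.131], "twist": [0, 0, 0], "jaw": 0.2}, {"xyz": [0.002, 0, 0.131], "twist": [0, 0, 0], "jaw": 0.1}, {"xyz": [0.002, 0, 0.131], "twist": [0, 0, 0], "jaw": 0}, {"xyz": [0.002, 0, 0.131], "twist": [0, 0, 0], "jaw": 0}]' --squeeze 25

```text
clock: 10.73
tcp_pos: [0.4954, -0.2287, 0.0422]
orientation: [0.001, 0.792, 0.611, 0.001]
wrist_force: [0.6, 4.0, 2.8]
finger_gap: 0.0111
```

Request:
servo_tool --targets '[{"xyz": [0, 0, 0], "twist": [0, 0, 0], "jaw": 0}, {"xyz": [0, 0, 0], "twist": [0, 0, 0], "jaw": 0}, {"xyz": [0, 0, 0], "twist": [0, 0, 0], "jaw": 0}, {"xyz": [0, 0, 0], "twist": [0, 0, 0], "jaw": 0}]'

```text
clock: 11.07
tcp_pos: [0.4954, -0.2287, 0.0422]
orientation: [0.001, 0.792, 0.611, 0.001]
wrist_force: [1.6, 3.2, 6.6]
finger_gap: 0.0109
```

```bash
python3 - <<'E'
from h import *
st=env.get_state(); print(st['tcp_pos'],st['orientation'],st['wrist_force'],st['finger_gap'])
for a in np.linspace(0,np.pi/2,13): print(np.degrees(a).round(1), round(.14*(1-np.cos(a)),4), round(-.14*np.sin(a),4))
E
```

```text
[ 0.49542157 -0.22872801  0.04217883] [0.00097539 0.79172805 0.61087187 0.00114152] [1.58475142 3.15133619 6.56976179] 0.010920631820369368
0.0 0.0 -0.0
7.5 0.0012 -0.0183
15.0 0.0048 -0.0362
22.5 0.0107 -0.0536
30.0 0.0188 -0.07
37.5 0.0289 -0.0852
45.0 0.041 -0.099
52.5 0.0548 -0.1111
60.0 0.07 -0.1212
67.5 0.0864 -0.1293
75.0 0.1038 -0.1352
82.5 0.1217 -0.1388
90.0 0.14 -0.14
```

Request:
servo_tool --targets '[{"xyz": [0, 0, -0.005], "twist": [0, 0, 0], "jaw": 0}, {"xyz": [0.001, 0, -0.014], "twist": [0, 0, 0], "jaw": 0}, {"xyz": [0.002, 0, -0.025], "twist": [0, 0, 0], "jaw": 0}, {"xyz": [0.005, 0, -0.036], "twist": [0, 0, 0], "jaw": 0}, {"xyz": [0.008, 0, -0.046], "twist": [0, 0, 0], "jaw": 0}, {"xyz": [0.012, 0, -0.057], "twist": [0, 0, 0], "jaw": 0}, {"xyz": [0.017, 0, -0.067], "twist": [0, 0, 0], "jaw": 0}, {"xyz": [0.023, 0, -0.077], "twist": [0, 0, 0], "jaw": 0}, {"xyz": [0.029, 0, -0.085], "twist": [0, 0, 0], "jaw": 0}, {"xyz": [0.036, 0, -0.094], "twist": [0, 0, 0], "jaw": 0}, {"xyz": [0.041, 0, -0.099], "twist": [0, 0, 0], "jaw": 0}, {"xyz": [0.041, 0, -0.099], "twist": [0, 0, 0], "jaw": 0}]'

```text
clock: 12.07
tcp_pos: [0.5053, -0.1909, 0.143]
orientation: [0.003, 0.792, 0.611, -0.001]
wrist_force: [-1.0, -9.1, 4.5]
finger_gap: 0.011
```

```bash
python3 - <<'E'
from h import *
st=env.get_state(); p=st['tcp_pos']; print(p,st['orientation'],st['wrist_force'],st['finger_gap'],st['joint_pos'].round(2))
b=np.array([.5291,-.0925]); x=np.dot(p[:2]-b,[.2545,.967]); print('bar rel hinge',x,p[2]+.019-.06,np.degrees(np.arctan2(p[2]+.019-.06,-x)))
go([.5291,-.0925,.181],[.2545,.967])
E
```

```text
[ 0.5053211  -0.19087683  0.14303029] [ 0.00314797  0.79198602  0.61053001 -0.0011602 ] [-0.95782249 -9.10182118  4.49458126] 0.011033091221374913 [-0.51  0.29 -0.21  1.07 -0.   -0.25]
bar rel hinge -0.10118212550686588 0.10203029332985727 45.23913968774312
xyz [ 0.101  -0.0019 -0.0386] twist [0.0036 0.0057 0.    ] rows 2.6
```

Request:
servo_tool --targets '[{"xyz": [0.004, 0, -0.003], "twist": [0, 0, 0], "jaw": 0}, {"xyz": [0.011, 0, -0.01], "twist": [0, 0, 0], "jaw": 0}, {"xyz": [0.02, 0, -0.017], "twist": [0, 0, 0], "jaw": 0}, {"xyz": [0.029, 0, -0.022], "twist": [0, 0, 0], "jaw": 0}, {"xyz": [0.039, 0, -0.027], "twist": [0, 0, 0], "jaw": 0}, {"xyz": [0.049, 0, -0.031], "twist": [0, 0, 0], "jaw": 0}, {"xyz": [0.059, 0, -0.034], "twist": [0, 0, 0], "jaw": 0}, {"xyz": [0.069, 0, -0.037], "twist": [0, 0, 0], "jaw": 0}, {"xyz": [0.079, 0, -0.039], "twist": [0, 0, 0], "jaw": 0}, {"xyz": [0.086, 0, -0.039], "twist": [0, 0, 0], "jaw": 0}, {"xyz": [0.088, 0, -0.039], "twist": [0, 0, 0], "jaw": 0}, {"xyz": [0.088, 0, -0.039], "twist": [0, 0, 0], "jaw": 0}]'

```text
clock: 13.07
tcp_pos: [0.5284, -0.1047, 0.1833]
orientation: [0.003, 0.792, 0.611, 0.001]
wrist_force: [-2.3, -2.3, 16.8]
finger_gap: 0.011
```

```bash
python3 - <<'E'
from h import *
st=env.get_state(); p=st['tcp_pos']; print(p,st['orientation'],st['wrist_force'],st['finger_gap'])
b=np.array([.5291,-.0925]); x=np.dot(p[:2]-b,[.2545,.967]); print('bar rel hinge',x,p[2]+.019-.06,np.degrees(np.arctan2(p[2]+.019-.06,-x)))
E
```

```text
[ 0.52836128 -0.10466408  0.18325158] [0.00339977 0.79174418 0.61084281 0.00080695] [-2.33151214 -2.26201483 16.77685576] 0.010950814070600653
bar rel hinge -0.011950672765183256 0.14225158414219397 85.1978108399824
```

Request:
servo_tool --targets '[{"xyz": [0.003, 0, -0.001], "twist": [0, 0, 0], "jaw": 0}, {"xyz": [0.006, 0, -0.001], "twist": [0, 0, 0], "jaw": 0}, {"xyz": [0.009, 0, -0.002], "twist": [0, 0, 0], "jaw": 0}, {"xyz": [0.011, 0, -0.002], "twist": [0, 0, 0], "jaw": 0}, {"xyz": [0.012, 0, -0.002], "twist": [0, 0, 0], "jaw": 0}, {"xyz": [0.012, 0, -0.002], "twist": [0, 0, 0], "jaw": 0}, {"xyz": [0.012, 0, -0.002], "twist": [0, 0, 0], "jaw": 0}, {"xyz": [0.012, 0, -0.002], "twist": [0, 0, 0], "jaw": 0}]'

```text
clock: 13.73
tcp_pos: [0.5313, -0.093, 0.1834]
orientation: [0.002, 0.792, 0.611, 0.001]
wrist_force: [1.3, -1.5, 9.8]
finger_gap: 0.0109
```

```bash
python3 - <<'E'
from h import *
c=cam('wrist','w8'); s=cam('scene','s8'); t=cam('top','t8'); st=env.get_state(); p=st['tcp_pos']; print(p,st['orientation'],st['wrist_force'],st['finger_gap'])
b=np.array([.5291,-.0925]); x=np.dot(p[:2]-b,[.2545,.967]); print('bar rel hinge',x,p[2]+.019-.06,np.degrees(np.arctan2(p[2]+.019-.06,-x)))
# flap / plate points in the stand frame from wrist and scene depth
uu,vv=np.meshgrid(np.arange(512),np.arange(384))
for nm,k in(('w',c),('s',s)):
    P=pt(k,uu,vv); D=P[...,:2]-b; al=D@[.2545,.967]; la=D@[.967,-.2545]; Z=P[...,2]; g=k['color'].astype(int)
    am=(g[...,0]-g[...,2]>40)&(Z>.06)&(Z<.16)&(abs(al)<.06)&(abs(la)<.05)
    if am.sum()>10: print(nm,'amber',am.sum(),np.polyfit(Z[am],al[am],1),Z[am].min(),Z[am].max())
    for a0 in (-.045,.045):
        m=(abs(la-a0*1.15)<.012)&(Z>.075)&(Z<.19)&(abs(al)<.05)
        if m.sum()>10: print(nm,'arm',a0,m.sum(),np.polyfit(Z[m],al[m],1))
    m=(al>.11)&(al<.185)&(abs(la)<.04)&(Z>.162)&(Z<.23)
    if m.sum()>5: print(nm,'plate tab',m.sum(),al[m].mean(),la[m].mean(),Z[m].max())
    m=(al>.11)&(al<.17)&(abs(la)<.04)&(Z>.08)&(Z<.13)
    if m.sum()>5: print(nm,'plate body',m.sum(),al[m].mean(),la[m].mean(),Z[m].min())
u,v=235,180
A=cv2.imread('pics/w8.png'); B=cv2.resize(cv2.imread('pics/s8.png')[v-48:v+48,u-32:u+32],(256,384),interpolation=cv2.INTER_CUBIC)
cv2.imwrite('pics/m8.png',np.hstack([A,B]))
E
```

```text
[ 0.53132181 -0.09305729  0.18331417] [0.00222155 0.79192048 0.61061952 0.00089924] [ 3.65194533 -2.04174175  9.15576196] 0.0107346345912802
bar rel hinge 2.65468122106219e-05 0.14231416939353617 90.0106877641772
w arm -0.045 388 [ 3.08468285e-03 -9.96601121e-05]
w plate tab 1832 0.14378310255707083 0.0011849030130046028 0.18696022403008497
w plate body 3314 0.13837580107083866 -0.0016223220809413721 0.08003160795852815
s arm -0.045 89 [-0.01036722  0.00672196]
s arm 0.045 140 [0.00132273 0.0043539 ]
s plate tab 112 0.15114751304985838 0.00511300955181581 0.21045159496883248
s plate body 152 0.146305932514726 0.010423357140955958 0.08094104823969483
```

View pics/m8.png

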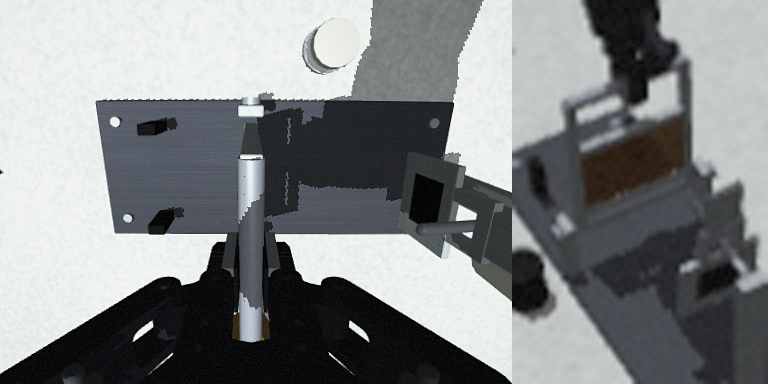

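The flap stands upright (arm slope 0.003–0.01 rad, bar at column 250), and the plate hangs with the peg through its eye at (445,228). I'll hold a little longer, check that it is still, and hand in.

Request:
servo_tool --targets '[{"xyz": [0, 0, 0], "twist": [0, 0, 0], "jaw": 0}, {"xyz": [0, 0, 0], "twist": [0, 0, 0], "jaw": 0}, {"xyz": [0, 0, 0], "twist": [0, 0, 0], "jaw": 0}, {"xyz": [0, 0, 0], "twist": [0, 0, 0], "jaw": 0}, {"xyz": [0, 0, 0], "twist": [0, 0, 0], "jaw": 0}, {"xyz": [0, 0, 0], "twist": [0, 0, 0], "jaw": 0}, {"xyz": [0, 0, 0], "twist": [0, 0, 0], "jaw": 0}, {"xyz": [0, 0, 0], "twist": [0, 0, 0], "jaw": 0}]'

```text
clock: 14.55
tcp_pos: [0.5313, -0.093, 0.1833]
orientation: [0.002, 0.792, 0.611, 0.001]
wrist_force: [3.7, -2.2, 10.7]
finger_gap: 0.0106
```

```bash
python3 - <<'E'
from h import *
st=env.get_state(); print(st['clock'],st['tcp_pos'],st['wrist_force'],st['finger_gap'],abs(st['qvel']).max())
print(env.hand_in())
E
```

```text
14.55 [ 0.53134629 -0.09304557  0.18334243] [ 3.7175137  -2.1544652  10.65946824] 0.010589681043184848 0.0014433093666285362
the job is handed in; nothing more can be done
None
```

I took the plate with the square eye from the rack's +y slot, hung it on the peg and let go. Then I swung the flap up by its bar and handed in at 14.6 s with the fingers still holding it; the hand-in gave no verdict.

- **Flap:** the last checks put it upright, within about 0.01 rad by the slopes of its side arms and the gripper position. The arm was still (under 0.002 rad/s) and the fingers were closed on the bar.
- **Plate:** it hangs with the peg through its eye. It sits about 4 mm from mid-peg along it, a few mm across and tilted about 0.1 rad, clear of the fingers and the flap.
- **What disagreed:**
  - The first bar estimate was 3 mm off along the stand and was corrected from close by.
  - The wrist and scene views differ by about 7–8 mm on the plate's place along the peg, and by 4–12 mm across it. I relied on the closer wrist view; the scene view's 5–10 mm across comes close to the 12 mm limit.
  - About 10 N of vertical force remained between gripper and bar, within limits, and I left it.
- **Not checked:** I did not re-measure the other things on the bench. I saw no contact with any of them.

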